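# Tighten the window ring of a label reader

### The arm

A 6-joint arm with a two-finger parallel gripper is mounted at the origin on the work surface. World frame = base frame: x ahead of the robot, y to its left, z up, the work surface at z = 0. Lengths are in mm, angles in degrees, forces in N, time in s.
With the tool pointing down it reaches from about 350 to 850 mm from the base axis. Payload 8.1 kg.
Tool frame: the origin (TCP) lies midway between the tips of the shut fingers; the grasp point (between the pads) lies 19 mm behind it; z points along the fingers, y is the line along which they close (so a half turn about z gives the same grasp; the last joint's range is limited). The gripper opens to 85 mm and grips with 20 to 120 N. Pads are 22 mm wide; open, the fingers measure 114 mm over their backs; the gripper's body (76 mm by 85 mm) begins 54 mm behind the grasp point. The pads swing forward as they close: fully open they stand 13 mm farther back than shut.
Start: joints at [-74.45, 7.471, 85.268, -0, 87.261, -4.893], TCP at [209.587, -562.209, 231.292] pointing down, gripper open.
Joint ranges: [-169.43, 169.43], [-51.17, 129.36], [1.28, 143.12], [-76.62, 256.62], [0, 156.53], [-152.29, 152.29]. Speed limits (degrees/s): [136.94, 136.94, 159.86, 180, 180, 180].

### API

Orientations are given as [roll, pitch, yaw] about the fixed x, y, z axes, in that order (R = Rz(yaw) Ry(pitch) Rx(roll)).
In Python, from bench import r, optics, workorder gives the robot as it stands.
- The arm moves only by the shell command python3 -m handwheel FILE [FORCE], which reads ROWS from the file FILE. ROWS is 1 to 8 rows, parted by semicolons, with the numbers parted by commas; each row has 7 numbers: a rotation vector rx, ry, rz in degrees, then dx, dy, dz in mm, then the finger opening in mm; each row is the pose to reach, as a shift and turn from the pose commanded when the command began, along the tool's axes at that moment; what a row does not reach only later rows make up. A row lasts 1/8 s, in which the tool goes at most 62.5 mm and 10.7 degrees, less where a joint would pass 70% of its speed; a pose out of reach is approached as far as the arm can. The fingers move at their own pace and stop on an object; FORCE is the grip in N (left out, the last holds). Time passes only in rows, so rows that do not move let the fingers close. It prints the time, the measured TCP pose, the force, the opening and the grip force at its end. Input that does not fit is refused with a message, and nothing moves.
- r.sense(): the state, without advancing time (a new reading comes with each control period).
- optics.snapshot(name): name is "scene" or "top" or "wrist"; returns a dict with "pixels" (480x640x3 uint8, blue, green, red), "fx", "fy", "cx", "cy" (pixels), "pose" (4x4, takes a point from camera to world coordinates). Camera axes: x right, y up, looking along -z (the intrinsics and any distortion apply to the point x, -y, -z); pixel columns grow to the right and rows downward; lengths in mm; the calibration is good to about 2 mm. A picture is of the moment at which its call begins. There is no depth.
- workorder.hand_in(): hands the job in; it is judged then, once.
The state is a dict: "time": time; "joint_pos": joint angles; "qd": joint speeds; "joint_efforts": joint torques, N m; "tool_pos": TCP position; "tcp_rot": TCP orientation; "ft_force": force on the tool from outside, world axes, zero at the start; "wrist_torque": the same for the moment, N m; "finger_gap": finger opening in mm; "grip_force": force on a finger pad.
Only numpy, scipy, OpenCV 4.12 (cv2) and the standard library are available. Lean on these libraries where they do the work, as an engineer would, in place of code of your own. Each camera call takes 0.05 s, during which the arm holds its last target. There are 200 camera calls.

### The job

The ring that holds the window of the label reader has worked loose. Take the two-pin spanner from its holder, feel its pins down into the ring's two holes, and turn the ring clockwise until it is fully home against its stop, gently, without forcing the pins at any time. Then stand the spanner upright in its holder again, leaving the other things on the bench alone.

Things in the scene. Friction and masses are not known exactly. Their poses are not given: they have to be found in the camera images.
- reader: Optical label reader fixed on the bench, window up: a grey box 90 x 90 mm with fins on its sides, on a 110 x 110 mm foot plate, its flat top 70 mm above the bench. In the middle of the top is a round recess 57 mm wide, 3 mm deep down to the ring. Origin: centre of the underside; z up
- ring_face (a point): Centre of the upper face of the plain aluminium retaining ring in the recess, on the ring's axis, 67 mm above the bench. Axes: the reader's, it does not turn with the ring. Ring: 56 mm outside, 33 mm inside, 6 mm thick, two through holes 7.5 mm wide facing each other across the axis, centres 22 mm from the axis. About 0.16 N m turns it and it stays where it is left; its height does not change
- ring (a joint): Angle (rad) the ring still has to turn clockwise, seen from above: 0 is fully home at a hard stop; 0.6 to 1.0 at the start, 1.4 at most. Line of the two holes = reader yaw + u + this value, where u lies anywhere in -0.4 to 0.4 rad, differs each time and is not measured: see the holes or find them by feel
- spanner: Handle of the spring-loaded two-pin spanner (about 200 g in all), upright in the holder at the start: black T-grip block 62 mm along x, 18 mm thick along y, from 41 to 73 mm above the origin, on a 16 mm round steel shank. Origin: on the axis, at the underside of the cross bar while the spring is relaxed (12 mm above the bench in the holder); z up, x along the T-grip and the line of the pins
- spanner_head: Dark steel head: cross bar 62 x 14 x 8 mm along x with a 30 mm boss, two pins 5 mm thick, 9 mm long, pointing down, 22 mm either side of the axis. Origin: axis, underside of the bar; axes as the handle, with which it turns. Slides up into the handle by 6 mm at most on a spring (4 N to start, 0.8 N more per mm), then solid. More than 35 N against anything spoils the pins
- pin_tips (a point): Point on the spanner's axis level with the lower ends of the pins, 9 mm below the head's origin; moves with the head. When the cross bar rests on the reader's top the pins are 6 mm deep in the ring's holes
- holder: Fixed grey round holder, a cup 82 mm wide outside with an 18 mm high wall, 72 mm wide inside, with a centre post 30 mm wide and 12 mm high: the spanner's boss rests on the post and its pins hang in the groove around it, at any yaw. Origin: centre of the underside
- carton: Small cardboard carton 50 x 70 x 45 mm, to be left alone. Origin: centre of its underside
- label_roll: Paper label roll 68 mm wide, 30 mm high, to be left alone. Origin: centre of its underside
- tube_case: Clear plastic case 32 x 80 x 18 mm, to be left alone. Origin: centre of its underside

How it is judged:
By the outcome, as a careful person would: the job done as asked, in the order asked, and still so for the second after the job is handed in, with the robot touching nothing.
It also fails if it takes over 72 s, if anything falls off the work surface, if the arm or the gripper's body presses on something with over 40 N, if the wrist force passes 120 N, or if a joint passes its speed limit or range.

## Working session

There is one attempt and no reset: what is moved stays moved. The work goes in short steps, Python scripts to look and compute and a shell command to move; the robot and the scene stay as the last step left them, time stands still between calls to the robot, and variables do not carry over. Pictures are saved under pics/ and viewed, at most 10 in all, crops included, and the job is handed in when it is done.

```bash
ls; mkdir -p pics
python3 - <<'E'
from bench import r,optics
import cv2,numpy as np
print(r.sense())
for n in("top","scene"):
    s=optics.snapshot(n);cv2.imwrite(f"pics/{n}0.png",s["pixels"]);print(n,{k:(np.round(v,3).tolist() if k=="pose" else v) for k,v in s.items() if k!="pixels"})
E
```

```text
pics
{'time': 0.0, 'joint_pos': array([-7.44491391e+01,  7.51386386e+00,  8.53307631e+01,  2.08677340e-04,
        8.72627362e+01, -4.89371986e+00]), 'qd': array([ 0.08190264, -0.04521412,  0.05395995,  0.10640199, -0.01249691,
       -0.00136679]), 'joint_efforts': array([ 2.15797292e-03, -5.69398391e+01, -5.00543332e+01,  8.89179751e-05,
        1.47005136e-02, -5.29179329e-05]), 'tool_pos': array([ 209.44412013, -561.65308731,  230.2431987 ]), 'tcp_rot': array([-1.79893046e+02, -9.36656515e-03,  2.04445618e+01]), 'ft_force': array([ 0.10466887, -0.1963726 , -0.10649986]), 'wrist_torque': array([ 0.01685891,  0.01104195, -0.05422897]), 'grip_force': 0.0, 'finger_gap': 85.57880937862596}
top {'fx': 474.68912964873243, 'fy': 474.68912964873243, 'cx': 317.0187412293137, 'cy': 239.24988864194964, 'pose': [[-0.001, 0.992, -0.128, 496.976], [-0.999, 0.005, 0.045, 24.955], [0.046, 0.128, 0.991, 824.888], [0.0, 0.0, 0.0, 1.0]]}
scene {'fx': 469.31354857347554, 'fy': 469.31354857347554, 'cx': 318.51211010666515, 'cy': 251.69060085180925, 'pose': [[-0.846, -0.409, 0.341, 885.486], [0.532, -0.627, 0.569, 445.804], [-0.019, 0.663, 0.748, 651.194], [0.0, 0.0, 0.0, 1.0]]}
```

View pics/top0.png

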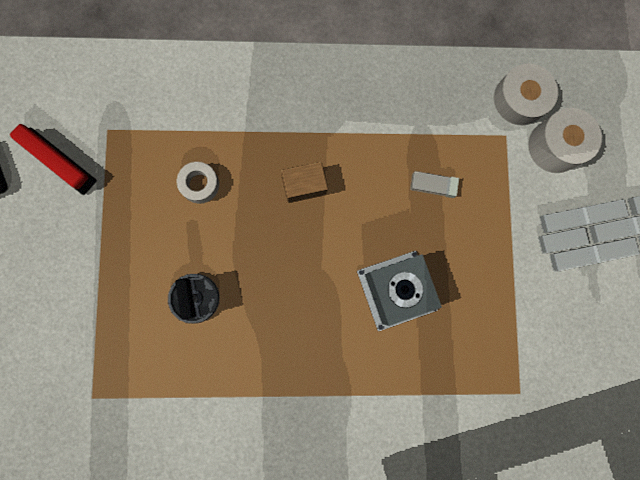

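View pics/scene0.png

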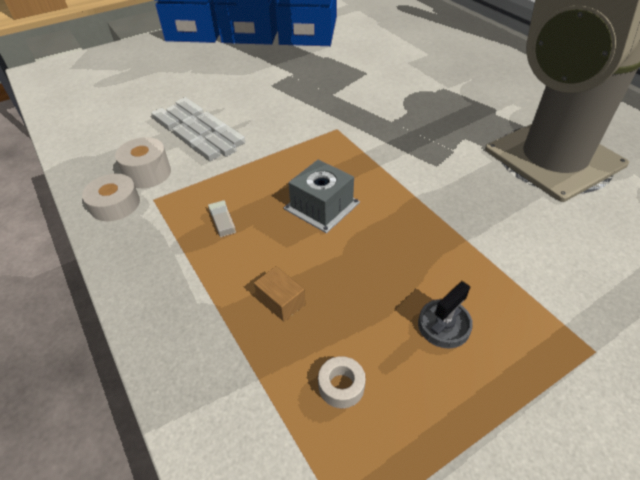

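The top view shows the holder and spanner at about (194,298), with the black T-grip standing near vertical in the image. The reader ring is at (406,289) and its holes are roughly at (396,284) and (417,296). The scene view shows the spanner at (447,315) and the reader at (321,190).

```bash
cat > h.py <<'E'
import cv2,numpy as np
from bench import r,optics
def ray(s,u,v):
    P=np.array(s["pose"]);d=P[:3,:3]@np.array([(u-s["cx"])/s["fx"],-(v-s["cy"])/s["fy"],-1.]);return P[:3,3],d
def onz(s,u,v,z):
    o,d=ray(s,u,v);return o+d*(z-o[2])/d[2]
def proj(s,p):
    P=np.array(s["pose"]);c=P[:3,:3].T@(np.array(p)-P[:3,3]);return s["cx"]-s["fx"]*c[0]/c[2],s["cy"]+s["fy"]*c[1]/c[2]
E
python3 - <<'E'
from h import *
s=optics.snapshot("top");im=s["pixels"]
a=cv2.resize(im[255:340,150:240],None,fx=6,fy=6,interpolation=2)[:,:400];
a=cv2.resize(im[265:330,160:225],(400,400),interpolation=2);b=cv2.resize(im[265:315,380:430],(400,400),interpolation=2)
cv2.imwrite("pics/z1.png",np.hstack([a,b]))
g=cv2.cvtColor(im,6)
# grip: very dark
m=(g<22).astype(np.uint8);m[:265]=0;m[330:]=0;m[:,:160]=0;m[:,225:]=0
for c in cv2.findContours(m,0,2)[0]:
    if cv2.contourArea(c)>30:
        R=cv2.minAreaRect(c);print("dark",R,cv2.contourArea(c)); B=cv2.boxPoints(R);print([onz(s,*p,85).round(1)[:2].tolist() for p in B])
# ring bright
m=(g>120).astype(np.uint8);m[:265]=0;m[315:]=0;m[:,:385]=0;m[:,428:]=0
for c in cv2.findContours(m,0,2)[0]:
    if cv2.contourArea(c)>100:
        e=cv2.fitEllipse(cv2.convexHull(c));print("ring",e,onz(s,*e[0],67))
# reader top corners / foot
for z,uv in((67,(405.5,289.5)),(0,(194,298))):print(onz(s,*uv,z))
E
```

```text
dark ((181.84201049804688, 298.8572692871094), (41.376243591308594, 22.680532455444336), 81.38435363769531) 708.0
[[528.4, 220.7], [533.7, 186.9], [471.5, 175.5], [466.5, 209.0]]
ring ((405.1356201171875, 289.1596374511719), (34.17425537109375, 34.825416564941406), 164.11422729492188) [ 515.04817214 -151.08852565   67.        ]
[ 514.50530701 -151.66472508   67.        ]
[501.62337562 197.44243157   0.        ]
```

View pics/z1.png

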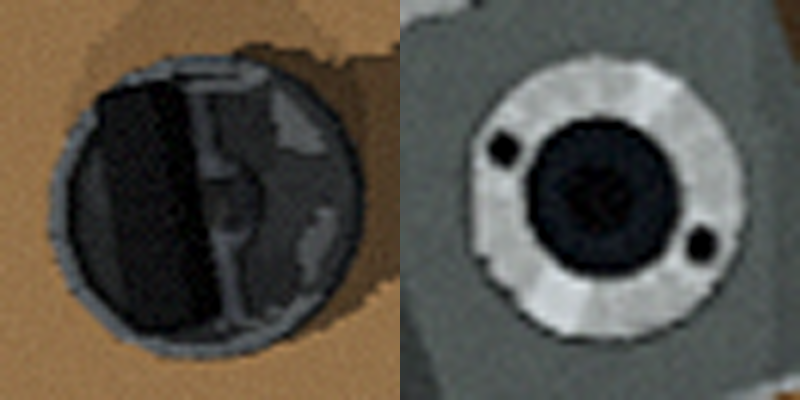

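The crop shows the T-grip with its long edge running from (97,95) to (133,330) and the holder ring around (206,207). The two ring holes are sharp, at (504,149) and (702,244) in the crop.

```bash
cat >> h.py <<'E'
from scipy.spatial.transform import Rotation as Ro
def delta(p,yaw):
    "tool-frame rotvec(deg) and shift to reach p, pointing down with given yaw"
    st=r.sense();R=Ro.from_euler("xyz",st["tcp_rot"],degrees=True);T=Ro.from_euler("xyz",[180,0,yaw],degrees=True)
    print("d",np.round((R.inv()*T).as_rotvec(True),2),np.round(R.inv().apply(np.array(p)-st["tool_pos"]),2),"j",np.round(st["joint_pos"],1))
E
python3 - <<'E'
from h import *
s=optics.snapshot("top");im=s["pixels"]
f=lambda x,y:((x+.5)*65/400-.5+160,(y+.5)*65/400-.5+265)
h=lambda x,y:((x-400+.5)/8-.5+380,(y+.5)/8-.5+265)
A,B=onz(s,*h(504,149),67),onz(s,*h(702,244),67)
print("holes",A,B,(A+B)/2,np.linalg.norm(A-B),np.degrees(np.arctan2(*(A-B)[1::-1])))
print("holder rim",onz(s,*f(206,206),18))
c=[onz(s,*f(*q),85) for q in((97,95),(133,330))];print("grip far edge",c,np.degrees(np.arctan2(*(c[0]-c[1])[1::-1])),np.linalg.norm(c[0]-c[1]))
e=np.array([f(57,205),f(362,205),f(206,55),f(206,357)]);print([onz(s,*q,18).round(1) for q in e])
delta([500,198,160],8.7)
E
```

```text
holes [ 524.57748069 -130.9662252    67.        ] [ 505.6372153  -170.55571249   67.        ] [ 515.107348   -150.76096884   67.        ] 43.88691327874237 64.43277653485096
holder rim [501.43003608 195.23403182  18.        ]
grip far edge [array([528.56324545, 208.87851647,  85.        ]), array([470.6662998 , 197.96448335,  85.        ])] 10.675433641132878 58.91665668173677
[array([501.7, 235.1,  18. ]), array([501.7, 153.3,  18. ]), array([542.3, 196.5,  18. ]), array([461. , 193.9,  18. ])]
d [-0.07  0.   11.74] [ 537.6  -610.48   71.38] j [-74.5   7.5  85.3  -0.   87.3  -4.9]
```

```bash
echo '0,0,2,134,-152,0,85;0,0,4,268,-303,0,85;0,0,11,537,-607,30,85;0,0,11,537,-607,30,85;0,0,11,537,-607,30,85;0,0,11,537,-607,30,85;0,0,11,537,-607,30,85;0,0,11,537,-607,30,85' > m.json && python3 -m handwheel m.json 80
python3 - <<'E'
from h import *
delta([501.3,194.5,200],9.5)
E
```

```text
time: 1.2
tool_pos: [389.4, -94.0, 215.0]
tcp_rot: [180.0, -0.1, 9.4]
ft_force: [1.4, -0.8, -0.9]
finger_gap: 85.1
grip_force: 0.0
d [ 0.03 -0.05 -0.08] [ 157.63 -266.31   15.  ] j [-20.9 -24.8 116.1  -0.   88.7  59.7]
```

```bash
echo '0,0,0,158,-266,15,85;0,0,0,158,-266,15,85;0,0,0,158,-266,15,85;0,0,0,158,-266,15,85;0,0,0,158,-266,15,85;0,0,0,158,-266,15,85;0,0,0,158,-266,15,85' > m.json && python3 -m handwheel m.json
python3 - <<'E'
from h import *
delta([501.3,194.5,53],9.5)
s=optics.snapshot("wrist");cv2.imwrite("pics/w1.png",s["pixels"])
print(s["fx"],np.round(s["pose"],3).tolist())
print("proj grip",[np.round(proj(s,p)) for p in([501.3,194.5,85],[515,-151,67])])
E
```

```text
time: 2.08
tool_pos: [500.8, 192.2, 199.4]
tcp_rot: [180.0, 0.1, 9.5]
ft_force: [0.4, 1.1, -0.8]
finger_gap: 84.9
grip_force: 0.0
d [ 0.04  0.07 -0.01] [  1.02  -2.31 146.42] j [15.5 -1.3 97.7 -0.  83.7 96. ]
400.2398568835796 [[0.163, 0.943, 0.29, 574.737], [-0.987, 0.156, 0.048, 204.417], [0.0, -0.294, 0.956, 341.638], [0.0, 0.0, 0.0, 1.0]]
proj grip [array([315., 225.]), array([778., 274.])]
```

View pics/w1.png

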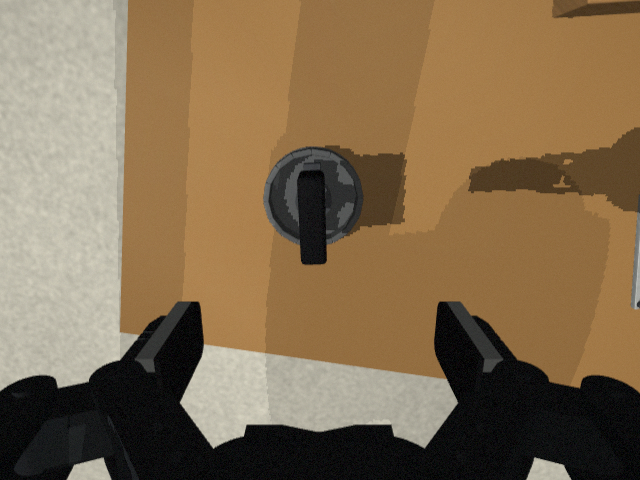

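The wrist view shows the grip upright between the fingers, spanning columns 299 to 327 and rows 170 to 264. The image is consistent with the estimate, which I'll check by projecting the grip corners.

Run:
```python
from h import *
s=optics.snapshot("wrist");g=cv2.cvtColor(s["pixels"],6)
m=(g<24).astype(np.uint8);m[275:]=0
c=max(cv2.findContours(m,0,2)[0],key=cv2.contourArea);print(cv2.boundingRect(c))
a=c[:,0,:]
for lo,hi in((185,200),(235,250)):
    q=a[(a[:,1]>=lo)&(a[:,1]<=hi)];print(lo,q[q[:,0]<313][:,0].mean(),q[q[:,0]>313][:,0].mean())
t=np.radians(9.5);X=np.array([np.cos(t),np.sin(t),0]);Y=np.array([-np.sin(t),np.cos(t),0])
for z in(53,85):
  for i in(1,-1):
    for j in(1,-1):print(z,i,j,np.round(proj(s,np.array([501.3,194.5,z])+31*i*X+9*j*Y),1))
```

```text
(297, 170, 29, 94)
185 300.09090909090907 nan
235 300.42857142857144 324.3333333333333
53 1 1 [301.9 171.3]
53 1 -1 [326.8 171.2]
53 -1 1 [303.1 252.1]
53 -1 -1 [326.6 252. ]
85 1 1 [299.9 178.7]
85 1 -1 [327.8 178.6]
85 -1 1 [301.4 267.9]
85 -1 -1 [327.5 267.9]<stdin>:7: RuntimeWarning: Mean of empty slice.
  ret = ret.dtype.type(ret / rcount)
```

```bash
echo '0,0,0,2,-3,50,85;0,0,0,2,-3,100,85;0,0,0,2,-3,130,85;0,0,0,2,-3,146,85;0,0,0,2,-3,146,85;0,0,0,2,-3,146,85' > m.json && python3 -m handwheel m.json 80;  python3 - <<'E'
from h import *
delta([502.5,195.3,53],9.5)
E
echo '0,0,0,0,0,0,30;0,0,0,0,0,0,10;0,0,0,0,0,0,10;0,0,0,0,0,0,10' > m.json && python3 -m handwheel m.json 80;echo '0,0,0,0,0,0,10;0,0,0,0,0,0,10;0,0,0,0,0,0,10' > m.json && python3 -m handwheel m.json 80
```

```text
time: 2.92
tool_pos: [504.1, 195.7, 55.8]
tcp_rot: [-180.0, -0.2, 9.4]
ft_force: [-0.2, -0.2, 0.0]
finger_gap: 84.7
grip_force: 0.0
d [-0.02 -0.16 -0.09] [-1.67  0.16  2.79] j [ 15.8   7.3 104.6   0.   67.9  96.4]
time: 3.42
tool_pos: [502.8, 195.7, 54.1]
tcp_rot: [180.0, -0.0, 9.5]
ft_force: [-1.4, -0.6, 1.9]
finger_gap: 16.8
grip_force: 79.2
time: 3.8
tool_pos: [502.8, 195.7, 54.0]
tcp_rot: [-180.0, -0.0, 9.4]
ft_force: [-0.8, -0.3, 3.1]
finger_gap: 16.7
grip_force: 79.2
```

```bash
echo '0,0,0,0,0,-30,10;0,0,0,0,0,-80,10;0,0,0,0,0,-126,10;0,0,0,0,0,-126,10;0,0,0,0,0,-126,10' > m.json && python3 -m handwheel m.json 80;  python3 - <<'E'
from h import *
print(r.sense()["ft_force"],r.sense()["wrist_torque"]);delta([515.1,-150.8,180],64.4)
E
```

```text
time: 4.42
tool_pos: [502.1, 195.5, 178.7]
tcp_rot: [180.0, 0.1, 9.4]
ft_force: [0.5, -0.8, -3.7]
finger_gap: 16.9
grip_force: 78.9
[ 0.47174861 -0.81313626 -3.72738799] [ 0.00053758 -0.01361385  0.03096815]
d [-3.000e-02  9.000e-02 -5.496e+01] [-44.01 343.76  -1.21] j [15.8 -0.2 98.8  0.  81.5 96.4]
```

```bash
echo '0,0,-5,-4,30,0,10;0,0,-13,-12,90,0,10;0,0,-22,-20,150,0,10;0,0,-31,-28,210,0,10;0,0,-40,-36,270,0,10;0,0,-48,-42,320,0,10;0,0,-55,-44,344,0,10;0,0,-55,-44,344,0,10' > m.json && python3 -m handwheel m.json 80; echo '0,0,0,0,0,0,10;0,0,0,0,0,0,10' > m.json && python3 -m handwheel m.json;  python3 - <<'E'
from h import *
delta([515.1,-150.8,180],64.4)
im=[]
for n in("top","scene","wrist"):
    s=optics.snapshot(n);u,v=map(int,proj(s,[515,-151,75 if n!="top" else 67]));print(n,u,v)
    k=[50,60,140][("top","scene","wrist").index(n)]
    v0,u0=max(0,min(480-2*k,v-k)),max(0,min(640-2*k,u-k));print(u0,v0,400/(2*k))
    im.append(cv2.resize(s["pixels"][v0:v0+2*k,u0:u0+2*k],(400,400),interpolation=2));cv2.imwrite(f"pics/raw_{n}.png",s["pixels"])
cv2.imwrite("pics/z2.png",np.hstack(im[1:]))
E
```

```text
time: 5.42
tool_pos: [514.2, -152.2, 177.1]
tcp_rot: [-179.7, 0.0, 64.3]
ft_force: [0.5, 0.5, -1.2]
finger_gap: 16.9
grip_force: 79.0
time: 5.68
tool_pos: [515.4, -149.7, 179.1]
tcp_rot: [-179.9, -0.0, 64.5]
ft_force: [0.5, 0.3, -2.0]
finger_gap: 17.0
grip_force: 79.0
d [-0.09 -0.01  0.06] [-1.17  0.19 -0.93] j [-21.7  -0.5  99.1   0.   81.5   3.9]
top 405 289
355 239 4.0
scene 321 176
261 116 3.3333333333333335
wrist 318 232
178 92 1.4285714285714286
```

View pics/z2.png

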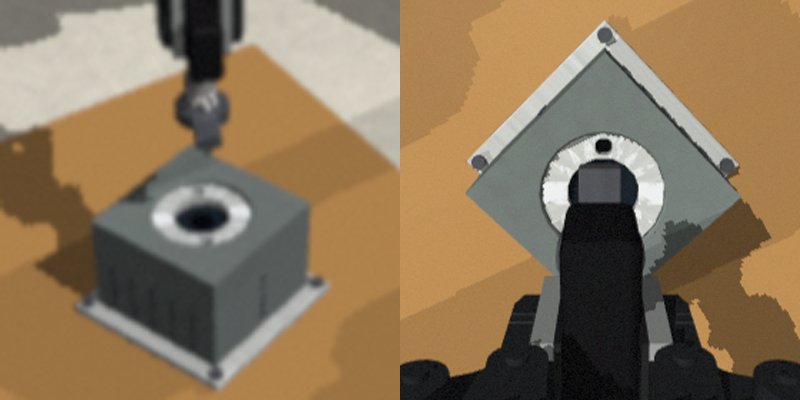

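The scene crop shows the spanner hanging upright above the reader. The wrist crop shows the ring at about (603,190) with the near hole at (603,145) and the end of the bar at (599,185), so it is aligned to within a few pixels. I'll measure the pins against the ring in this one view.

Run:
```python
from h import *
s=optics.snapshot("wrist");g=cv2.cvtColor(s["pixels"],6).astype(int)
print("row222",g[222,290:346].tolist());print("col318",g[198:250,318].tolist())
m=((g>120)).astype(np.uint8);m[:180]=0;m[270:]=0;m[:,:270]=0;m[:,370:]=0
c=max(cv2.findContours(m,0,1)[0],key=cv2.contourArea);h=cv2.convexHull(c)[:,0,:];print("ringbox",cv2.boundingRect(c))
q=np.array([p for p in c[:,0,:] if p[1]<232]);q=np.array([p for p in q if any((p==k).all() for k in h)])
W=np.array([onz(s,*p,67)[:2] for p in q]);M=np.c_[2*W,np.ones(len(W))];k=np.linalg.lstsq(M,(W**2).sum(1),rcond=None)[0];print("circle",k[:2],np.sqrt(k[2]+k[0]**2+k[1]**2),len(W))
d=((g<70)).astype(np.uint8);d[:186]=0;d[204:]=0;d[:,:305]=0;d[:,335:]=0
for c in cv2.findContours(d,0,1)[0]:
    if cv2.contourArea(c)>15:
        mo=cv2.moments(c);u,v=mo["m10"]/mo["m00"],mo["m01"]/mo["m00"];print("hole",u,v,onz(s,u,v,67),cv2.boundingRect(c))
print(r.sense()["tool_pos"],r.sense()["tcp_rot"])
```

```text
row222 [240, 239, 239, 240, 237, 109, 11, 19, 12, 19, 26, 31, 34, 84, 87, 86, 86, 86, 87, 86, 84, 83, 85, 84, 86, 87, 81, 82, 82, 83, 82, 83, 80, 80, 80, 80, 81, 82, 86, 83, 81, 78, 56, 27, 34, 34, 35, 32, 36, 31, 33, 37, 36, 36, 125, 239]
col318 [105, 129, 181, 206, 156, 75, 20, 16, 37, 48, 52, 57, 77, 85, 85, 83, 86, 84, 86, 85, 83, 84, 85, 82, 82, 83, 83, 83, 84, 81, 86, 83, 82, 83, 85, 62, 31, 15, 16, 17, 18, 21, 16, 18, 15, 13, 17, 4, 6, 21, 14, 19]
ringbox (278, 180, 92, 86)
circle [ 524.88066631 -161.79968508] 41.99772263604678 7
hole 319.7004830917874 193.38647342995168 [ 526.18288218 -130.05442385   67.        ] (315, 189, 11, 10)
[ 515.87857751 -150.17861277  179.93994634] [ 1.79996320e+02 -3.15739701e-03  6.44838779e+01]
```

Run:
```python
from h import *
s=optics.snapshot("wrist");st=r.sense()
t=np.radians(64.48);X=np.array([np.cos(t),np.sin(t),0]);Y=np.array([-np.sin(t),np.cos(t),0])
T=np.array([515.7,-150.0,0])
for n,u,v,z in(("bar end top",317.4,209.7,146),("bar end bot",317.4,205.7,138),("hole",319.7,193.4,67)):
    p=onz(s,u,v,z)-T;print(n,p@X,p@Y)
g=cv2.cvtColor(s["pixels"],6).astype(int)
# ring inner/outer edges on rows, in ring plane
for v in(212,216,220,224,228):
    row=g[v];L=[u for u in range(265,375) if (row[u]>130)]
    i=[u for u in L if u<300];j=[u for u in L if u>335]
    print(v,[round(float((onz(s,u,v,67)-T)@Y),1) for u in(min(i),max(i),min(j),max(j))],[round(float((onz(s,u,v,67)-T)@X),1) for u in(min(i),max(j))])
col=g[:,319];print(col[178:206].tolist())
```

```text
bar end top 30.939240637171554 0.16881372068552558
bar end bot 30.91192517087707 0.1993101798768162
hole 22.358191765479305 -1.0008931485986459
212 [23.8, 12.6, -14.3, -26.8] [10.0, 9.9]
216 [25.8, 14.6, -16.3, -27.5] [7.3, 7.2]
220 [26.6, 15.3, -17.0, -28.9] [4.5, 4.5]
224 [26.7, 16.0, -17.1, -28.4] [1.8, 1.7]
228 [26.7, 16.1, -17.1, -29.8] [-1.0, -1.0]
[122, 123, 124, 123, 123, 106, 102, 177, 204, 204, 139, 40, 4, 15, 9, 14, 14, 9, 21, 19, 105, 142, 186, 205, 141, 44, 24, 28]
```

```bash
echo '0,0,0,0,1,25,10;0,0,0,0,1,45,10;0,0,0,0,1,54,10;0,0,0,0,1,56,10;0,0,0,0,1,56,10' > m.json && python3 -m handwheel m.json; echo '0,0,0,0,0,2,10;0,0,0,0,0,3,10;0,0,0,0,0,4,10;0,0,0,0,0,4,10' > m.json && python3 -m handwheel m.json; echo '0,0,0,0,0,1,10;0,0,0,0,0,2,10;0,0,0,0,0,2,10' > m.json && python3 -m handwheel m.json
```

```text
time: 6.55
tool_pos: [517.2, -151.4, 124.7]
tcp_rot: [179.9, -0.0, 64.4]
ft_force: [0.1, -0.1, -2.1]
finger_gap: 17.0
grip_force: 79.0
time: 7.05
tool_pos: [516.6, -151.3, 119.9]
tcp_rot: [-180.0, -0.0, 64.4]
ft_force: [-0.3, 1.3, -3.0]
finger_gap: 16.8
grip_force: 79.0
time: 7.42
tool_pos: [516.6, -151.2, 117.7]
tcp_rot: [-180.0, 0.0, 64.4]
ft_force: [0.5, -0.7, -2.7]
finger_gap: 17.0
grip_force: 79.0
```

```bash
echo '0,0,0,0,0,1,10;0,0,0,0,0,1,10;0,0,0,0,0,1,10' > m.json && python3 -m handwheel m.json; echo '0,0,0,0,0,1,10;0,0,0,0,0,2,10;0,0,0,0,0,2,10' > m.json && python3 -m handwheel m.json
```

```text
time: 7.8
tool_pos: [516.7, -151.3, 116.9]
tcp_rot: [180.0, 0.0, 64.4]
ft_force: [0.1, -0.4, -2.5]
finger_gap: 17.0
grip_force: 79.0
time: 8.18
tool_pos: [516.6, -151.2, 114.7]
tcp_rot: [-180.0, 0.0, 64.4]
ft_force: [0.8, -0.1, -2.7]
finger_gap: 16.8
grip_force: 79.0
```

```bash
echo '0,0,0,0,0,1,10;0,0,0,0,0,2,10;0,0,0,0,0,2,10' > m.json && python3 -m handwheel m.json; echo '0,0,0,0,0,1,10;0,0,0,0,0,1.5,10;0,0,0,0,0,1.5,10' > m.json && python3 -m handwheel m.json
```

```text
time: 8.55
tool_pos: [516.6, -151.3, 112.8]
tcp_rot: [-180.0, 0.0, 64.4]
ft_force: [-0.0, 0.5, -2.6]
finger_gap: 16.7
grip_force: 79.0
time: 8.93
tool_pos: [516.9, -151.3, 111.8]
tcp_rot: [180.0, -0.0, 64.4]
ft_force: [-1.4, 2.0, 2.6]
finger_gap: 16.9
grip_force: 79.6
```

```bash
cat > t.py <<'E'
from bench import r
import numpy as np
s=r.sense();print("TQ",s["wrist_torque"].round(3),"F",s["ft_force"].round(1),"yaw",s["tcp_rot"][2].round(2),s["tool_pos"].round(1),"j6",s["joint_pos"][5].round(1))
E
python3 t.py; echo '0,0,1,0,0,0,10;0,0,2,0,0,0,10;0,0,3,0,0,0,10;0,0,4,0,0,0,10;0,0,5,0,0,0,10;0,0,6,0,0,0,10;0,0,6,0,0,0,10' > m.json && python3 -m handwheel m.json|tail -1; python3 t.py;echo '0,0,1.5,0,0,0,10;0,0,3,0,0,0,10;0,0,4.5,0,0,0,10;0,0,6,0,0,0,10;0,0,7.5,0,0,0,10;0,0,9,0,0,0,10;0,0,9,0,0,0,10' > m.json && python3 -m handwheel m.json|tail -1; python3 t.py
```

```text
TQ [ 0.137  0.384 -0.026] F [-1.4  2.   2.6] yaw 64.44 [ 516.9 -151.3  111.8] j6 3.8
grip_force: 79.7
TQ [0.134 0.23  0.158] F [-0.9  1.4  3. ] yaw 58.43 [ 516.6 -151.2  111.3] j6 9.8
grip_force: 79.7
TQ [0.325 0.551 0.146] F [-1.2  2.6  2.3] yaw 49.41 [ 516.5 -151.2  111.3] j6 18.8
```

```bash
echo '0,0,2,0.3,-0.5,0,10;0,0,4,0.3,-0.5,0,10;0,0,6,0.3,-0.5,0,10;0,0,8,0.3,-0.5,0,10;0,0,10,0.3,-0.5,0,10;0,0,12,0.3,-0.5,0,10;0,0,14,0.3,-0.5,0,10;0,0,14,0.3,-0.5,0,10' > m.json && python3 -m handwheel m.json|tail -1; python3 t.py; echo '0,0,0.5,0,0,0,10;0,0,1,0,0,0,10;0,0,1.5,0,0,0,10;0,0,2,0,0,0,10;0,0,2.5,0,0,0,10;0,0,3,0,0,0,10' > m.json && python3 -m handwheel m.json|tail -1; python3 t.py;echo '0,0,0.5,0,0,0,10;0,0,1,0,0,0,10;0,0,1.5,0,0,0,10;0,0,2,0,0,0,10;0,0,2,0,0,0,10' > m.json && python3 -m handwheel m.json|tail -1; python3 t.py
```

```text
grip_force: 79.7
TQ [-0.411  0.65   0.118] F [-2.7 -2.6  3. ] yaw 35.4 [ 516.5 -150.9  111.4] j6 32.9
grip_force: 79.7
TQ [-0.585  0.676  0.275] F [-3.1 -3.5  2.6] yaw 32.41 [ 516.5 -150.8  111.4] j6 35.9
grip_force: 79.7
TQ [-0.581  0.676  0.232] F [-3.5 -2.8  2.8] yaw 30.43 [ 516.5 -150.7  111.4] j6 37.8
```

```bash
echo 'import sys;sys.exit(int(abs(s["wrist_torque"][2])>0.38))'>>t.py
echo '0,0,0,-0.4,0,0,10;0,0,0.5,-0.7,0,0,10;0,0,1,-0.7,0,0,10' > m.json && python3 -m handwheel m.json|tail -1 && python3 t.py && 
echo '0,0,0.5,0,0,0,10;0,0,1,0,0,0,10;0,0,1.5,0,0,0,10' > m.json && python3 -m handwheel m.json|tail -1 && python3 t.py && 
echo '0,0,0.5,0,0,0,10;0,0,1,0,0,0,10;0,0,1.5,0,0,0,10' > m.json && python3 -m handwheel m.json|tail -1 && python3 t.py && 
echo '0,0,0.5,0,0,0,10;0,0,1,0,0,0,10;0,0,1.5,0,0,0,10' > m.json && python3 -m handwheel m.json|tail -1 && python3 t.py && 
echo '0,0,0.5,0,0,0,10;0,0,1,0,0,0,10;0,0,1.5,0,0,0,10' > m.json && python3 -m handwheel m.json|tail -1 && python3 t.py
```

```text
grip_force: 79.7
TQ [-0.201  0.189  0.219] F [-1.2 -0.3  3.2] yaw 29.41 [ 516.3 -150.9  111.6] j6 38.8
grip_force: 79.7
TQ [-0.057 -0.053  0.274] F [0.1 0.7 2.3] yaw 27.91 [ 516.1 -150.9  111.5] j6 40.3
grip_force: 79.7
TQ [ 0.189 -0.221  0.249] F [2.5 1.7 3. ] yaw 26.41 [ 516.1 -151.   111.5] j6 41.8
grip_force: 79.7
TQ [ 0.351 -0.34   0.264] F [2.  1.8 2.7] yaw 24.91 [ 516.  -151.   111.5] j6 43.3
grip_force: 79.7
TQ [ 0.356 -0.412  0.221] F [2.4 2.2 2.7] yaw 23.41 [ 516.  -151.1  111.5] j6 44.8
```

```bash
echo '0,0,0.5,0.3,0,0,10;0,0,1,0.3,0,0,10;0,0,1.5,0.3,0,0,10' > m.json && python3 -m handwheel m.json|tail -1 && python3 t.py && 
echo '0,0,0.5,0,0,0,10;0,0,1,0,0,0,10;0,0,1.5,0,0,0,10' > m.json && python3 -m handwheel m.json|tail -1 && python3 t.py && 
echo '0,0,0.5,0,0,0,10;0,0,1,0,0,0,10;0,0,1.5,0,0,0,10' > m.json && python3 -m handwheel m.json|tail -1 && python3 t.py && 
echo '0,0,0.5,0,0,0,10;0,0,1,0,0,0,10;0,0,1.5,0,0,0,10' > m.json && python3 -m handwheel m.json|tail -1 && python3 t.py && 
echo '0,0,0.5,0,0,0,10;0,0,1,0,0,0,10;0,0,1.5,0,0,0,10' > m.json && python3 -m handwheel m.json|tail -1 && python3 t.py
```

```text
grip_force: 79.7
TQ [ 0.299 -0.166  0.23 ] F [-0.2  1.7  2.8] yaw 21.91 [ 516.  -151.   111.3] j6 46.3
grip_force: 79.7
TQ [ 0.252 -0.106  0.267] F [0.8 1.9 3.2] yaw 20.41 [ 516.1 -151.   111.4] j6 47.8
grip_force: 79.7
TQ [0.206 0.036 0.245] F [-0.1  1.4  3.3] yaw 18.91 [ 516.1 -150.9  111.3] j6 49.3
grip_force: 79.7
TQ [0.244 0.056 0.249] F [-0.3  2.1  2.5] yaw 17.41 [ 516.1 -151.   111.4] j6 50.8
grip_force: 79.7
TQ [0.309 0.142 0.231] F [0.4 1.6 2.9] yaw 15.91 [ 516.1 -151.   111.3] j6 52.3
```

```bash
echo '0,0,0.5,0,0,0,10;0,0,1,0,0,0,10;0,0,1.5,0,0,0,10' > m.json && python3 -m handwheel m.json|tail -1 && python3 t.py && 
echo '0,0,0.5,0,0,0,10;0,0,1,0,0,0,10;0,0,1.5,0,0,0,10' > m.json && python3 -m handwheel m.json|tail -1 && python3 t.py && 
echo '0,0,0.5,0,0,0,10;0,0,1,0,0,0,10;0,0,1.5,0,0,0,10' > m.json && python3 -m handwheel m.json|tail -1 && python3 t.py && 
echo '0,0,0.5,0,0,0,10;0,0,1,0,0,0,10;0,0,1.5,0,0,0,10' > m.json && python3 -m handwheel m.json|tail -1 && python3 t.py && 
echo '0,0,0.5,0,0,0,10;0,0,1,0,0,0,10;0,0,1.5,0,0,0,10' > m.json && python3 -m handwheel m.json|tail -1 && python3 t.py
python3 - <<'E'
from h import *
s=optics.snapshot("wrist");cv2.imwrite("pics/w2.png",s["pixels"][100:400,120:520])
E
```

```text
grip_force: 79.7
TQ [0.266 0.172 0.188] F [0.4 1.4 2.9] yaw 14.41 [ 516.1 -150.9  111.4] j6 53.8
grip_force: 79.7
TQ [0.372 0.229 0.223] F [-1.4  2.   2.7] yaw 12.91 [ 516.1 -151.   111.4] j6 55.3
grip_force: 79.7
TQ [0.417 0.301 0.233] F [-0.4  2.3  2.8] yaw 11.41 [ 516.1 -150.9  111.4] j6 56.8
grip_force: 79.7
TQ [0.458 0.35  0.223] F [-0.9  2.7  3.1] yaw 9.91 [ 516.1 -150.9  111.3] j6 58.3
grip_force: 79.7
TQ [0.458 0.342 0.245] F [-0.4  2.   3.7] yaw 8.41 [ 516.2 -150.9  111.4] j6 59.8
```

View pics/w2.png

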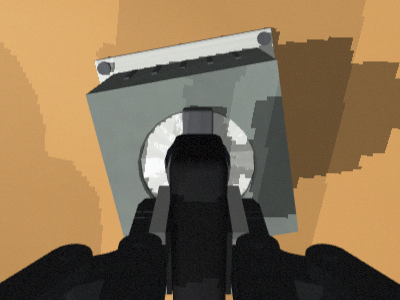

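The bar, at (198,122) in the crop, is still square to the fingers and sits on the reader top over the ring, so the grip has not slipped. I'll keep turning in small guarded steps.

```bash
echo '0,0,0.5,0,-0.3,0,10;0,0,1,0,-0.3,0,10;0,0,1,0,-0.3,0,10' > m.json && python3 -m handwheel m.json|tail -1 && python3 t.py && 
echo '0,0,0.5,0,0,0,10;0,0,1,0,0,0,10;0,0,1,0,0,0,10' > m.json && python3 -m handwheel m.json|tail -1 && python3 t.py && 
echo '0,0,0.5,0,0,0,10;0,0,1,0,0,0,10;0,0,1,0,0,0,10' > m.json && python3 -m handwheel m.json|tail -1 && python3 t.py && 
echo '0,0,0.5,0,0,0,10;0,0,1,0,0,0,10;0,0,1,0,0,0,10' > m.json && python3 -m handwheel m.json|tail -1 && python3 t.py && 
echo '0,0,0.5,0,0,0,10;0,0,1,0,0,0,10;0,0,1,0,0,0,10' > m.json && python3 -m handwheel m.json|tail -1 && python3 t.py
```

```text
grip_force: 79.6
TQ [0.195 0.344 0.209] F [-2.   0.6  2.7] yaw 7.43 [ 516.1 -150.8  111.4] j6 60.8
grip_force: 79.8
TQ [-0.028  0.341  0.196] F [-1.6  0.5  2.8] yaw 6.43 [ 516.1 -150.8  111.4] j6 61.8
grip_force: 79.8
TQ [-0.017  0.335  0.17 ] F [-1.6 -0.7  2.9] yaw 5.43 [ 516.1 -150.8  111.4] j6 62.8
grip_force: 79.8
TQ [-0.069  0.463  0.229] F [-0.6  0.3  3.9] yaw 4.43 [ 516.1 -150.7  111.4] j6 63.8
grip_force: 79.8
TQ [-0.076  0.381  0.172] F [-2.2 -0.8  3.3] yaw 3.43 [ 516.1 -150.7  111.4] j6 64.8
```

```bash
echo '0,0,0.5,0,0,0,10;0,0,1,0,0,0,10;0,0,1,0,0,0,10' > m.json && python3 -m handwheel m.json|tail -1 && python3 t.py && 
echo '0,0,0.5,0,0,0,10;0,0,1,0,0,0,10;0,0,1,0,0,0,10' > m.json && python3 -m handwheel m.json|tail -1 && python3 t.py && 
echo '0,0,0.5,0,0,0,10;0,0,1,0,0,0,10;0,0,1,0,0,0,10' > m.json && python3 -m handwheel m.json|tail -1 && python3 t.py && 
echo '0,0,0.5,0,0,0,10;0,0,1,0,0,0,10;0,0,1,0,0,0,10' > m.json && python3 -m handwheel m.json|tail -1 && python3 t.py
```

```text
grip_force: 79.7
TQ [-0.113  0.459  0.309] F [-1.2 -0.9  3.4] yaw 2.44 [ 516.1 -150.7  111.4] j6 65.8
grip_force: 79.9
TQ [-0.123  0.459  0.549] F [-2.  -0.2  2.4] yaw 1.44 [ 516.1 -150.7  111.4] j6 66.8
```

```bash
python3 t.py; echo '0,0,0.3,0,0,0,10;0,0,0.3,0,0,0,10' > m.json && python3 -m handwheel m.json; python3 t.py
```

```text
TQ [-0.123  0.459  0.549] F [-2.  -0.2  2.4] yaw 1.44 [ 516.1 -150.7  111.4] j6 66.8
time: 21.6
tool_pos: [516.1, -150.7, 111.4]
tcp_rot: [-180.0, 0.0, 1.1]
ft_force: [-1.5, -0.5, 3.6]
finger_gap: 16.9
grip_force: 79.9
TQ [-0.085  0.503  0.632] F [-1.5 -0.5  3.6] yaw 1.14 [ 516.1 -150.7  111.4] j6 67.1
```

```bash
echo '0,0,-1,0,0,0,10;0,0,-2,0,0,0,10;0,0,-2,0,0,0,10' > m.json && python3 -m handwheel m.json|tail -1; python3 t.py; echo '0,0,-1,0,0,0,10;0,0,-1.5,0,0,0,10;0,0,-1.5,0,0,0,10' > m.json && python3 -m handwheel m.json|tail -1; python3 t.py
```

```text
grip_force: 79.7
TQ [-0.046  0.476  0.044] F [-1.2 -0.4  2.8] yaw 3.15 [ 516.1 -150.7  111.4] j6 65.1
grip_force: 79.7
TQ [-0.006  0.225 -0.028] F [-2.2 -0.6  2.8] yaw 4.65 [ 516.3 -150.7  111.5] j6 63.6
```

Torque is released with the pins in free play, so I'll lift slowly, then go up.

```bash
echo '0,0,0,0,0,-2,10;0,0,0,0,0,-4,10;0,0,0,0,0,-6,10;0,0,0,0,0,-8,10' > m.json && python3 -m handwheel m.json|tail -1; python3 t.py; echo '0,0,0,0,0,-10,10;0,0,0,0,0,-40,10;0,0,0,0,0,-62,10;0,0,0,0,0,-62,10;0,0,0,0,0,-62,10' > m.json && python3 -m handwheel m.json|tail -1; python3 t.py
python3 - <<'E'
from h import *
s=optics.snapshot("wrist");cv2.imwrite("pics/w3.png",cv2.resize(s["pixels"][120:300,200:440],None,fx=3,fy=3,interpolation=2))
delta([502.5,195.4,180],4.6)
E
```

```text
grip_force: 79.1
TQ [-0.02  -0.004  0.001] F [-0.9  0.4 -1.3] yaw 4.64 [ 516.  -150.6  119.3] j6 63.6
grip_force: 78.9
TQ [-0.004  0.005  0.019] F [ 0.5 -0.6 -2.7] yaw 4.64 [ 515.8 -150.5  180.7] j6 63.6
d [-0.05  0.09  0.04] [  15.07 -345.72    0.4 ] j [-21.7  -0.5  98.9  -0.   81.7  63.6]
```

View pics/w3.png

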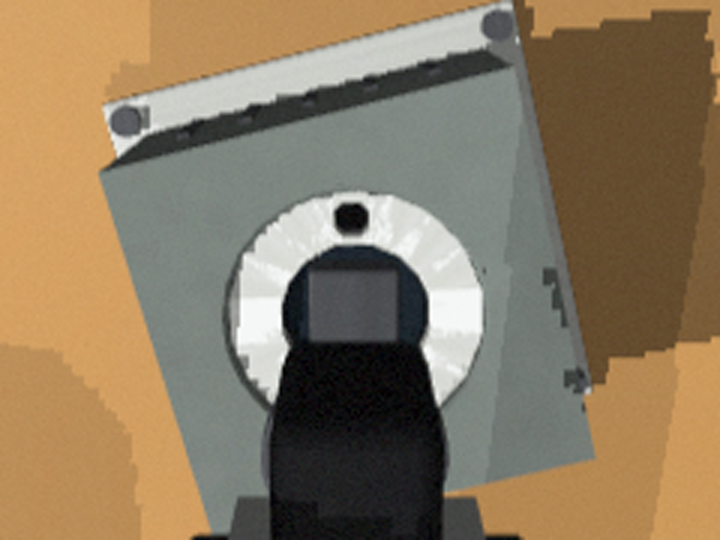

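The near hole is at (351,217), right on the tool's centre line. The hole line is therefore about 5°, so the ring turned about 59° and ended at a firm stop. Now back to the holder.

```bash
echo '0,0,0,1,-30,0,10;0,0,0,4,-90,0,10;0,0,0,7,-150,0,10;0,0,0,9,-210,0,10;0,0,0,12,-270,0,10;0,0,0,14,-325,0,10;0,0,0,15,-346,0,10;0,0,0,15,-346,0,10' > m.json && python3 -m handwheel m.json|tail -1; echo '0,0,0,0,0,0,10;0,0,0,0,0,0,10;0,0,0,0,0,0,10' > m.json && python3 -m handwheel m.json|tail -1;python3 t.py
python3 - <<'E'
from h import *
delta([502.7,195.6,70],4.6)
s=optics.snapshot("wrist");cv2.imwrite("pics/w4.png",cv2.resize(s["pixels"][120:320,200:440],None,fx=3,fy=3,interpolation=2))
print([np.round(np.array(proj(s,[501.5,194.7,18]))) ])
E
```

```text
grip_force: 79.0
grip_force: 79.0
TQ [-0.031  0.024  0.038] F [-0.3  0.8 -2.8] yaw 4.56 [503.2 194.5 181.3] j6 101.1
d [ 0.    0.   -0.04] [ -0.44  -1.13 111.34] j [ 15.7  -0.2  98.6  -0.   81.7 101.1]
[array([318., 211.])]
```

View pics/w4.png

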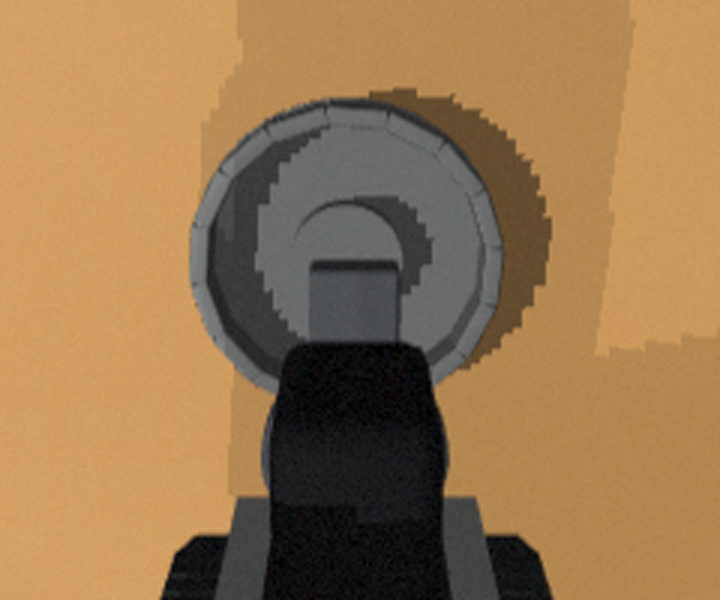

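Run:
```python
from h import *
s=optics.snapshot("wrist");st=r.sense();T=np.array([503.0,194.5,0])
t=np.radians(4.6);X=np.array([np.cos(t),np.sin(t),0]);Y=np.array([-np.sin(t),np.cos(t),0])
f=lambda x,y:((x+.5)/3-.5+200,(y+.5)/3-.5+120)
for n,q,z in(("L",(190,247),18),("R",(503,247),18),("top",(346,99),18),("post top",(350,203),12),("bar end bot",(354,260),139),("bar end top",(354,272),147)):
    p=onz(s,*f(*q),z)-T;print(n,p@X,p@Y,st["tool_pos"])
```

```text
L 5.732315923351688 43.430477373989206 [503.26945231 194.78865315 181.44754057]
R 5.564588100407597 -38.064132773187005 [503.26945231 194.78865315 181.44754057]
top 43.64774188141599 2.6363334358449664 [503.26945231 194.78865315 181.44754057]
post top 16.100364679853698 1.7640106893076561 [503.26945231 194.78865315 181.44754057]
bar end bot 30.98909171281162 0.41163837368504463 [503.26945231 194.78865315 181.44754057]
bar end top 31.02988531946188 0.39501262647959834 [503.26945231 194.78865315 181.44754057]
```

```bash
echo '0,0,0,0.7,-1.5,20,10;0,0,0,0.7,-1.5,65,10;0,0,0,0.7,-1.5,100,10;0,0,0,0.7,-1.5,115,10;0,0,0,0.7,-1.5,120,10;0,0,0,0.7,-1.5,120,10;0,0,0,0.7,-1.5,120,10' > m.json && python3 -m handwheel m.json|tail -1; python3 t.py; echo '0,0,0,0,0,2,10;0,0,0,0,0,4,10;0,0,0,0,0,5,10;0,0,0,0,0,5,10' > m.json && python3 -m handwheel m.json|tail -1; python3 t.py
```

```text
grip_force: 79.2
TQ [ 0.044 -0.054 -0.019] F [-0.2  0.4 -1.7] yaw 4.64 [504.9 197.3  63. ] j6 101.3
grip_force: 79.2
TQ [-0.061 -0.004  0.012] F [-1.3 -0.9 -2.7] yaw 4.64 [503.5 196.9  56.2] j6 101.3
```

```bash
echo '0,0,0,0,0,1,10;0,0,0,0,0,1.5,10;0,0,0,0,0,1.5,10' > m.json && python3 -m handwheel m.json|tail -1; python3 t.py; echo '0,0,0,0,0,0.5,10;0,0,0,0,0,1,10;0,0,0,0,0,1,10' > m.json && python3 -m handwheel m.json|tail -1; python3 t.py
```

```text
grip_force: 79.2
TQ [ 0.058 -0.046 -0.012] F [ 0.6  0.3 -1.1] yaw 4.64 [503.6 196.9  54.8] j6 101.3
grip_force: 79.7
TQ [-0.058  0.257  0.003] F [-0.2 -0.6  1.4] yaw 4.64 [503.8 197.   54.2] j6 101.3
```

```bash
echo '0,0,0,0,0,0,19;0,0,0,0,0,0,22;0,0,0,0,0,0,30;0,0,0,0,0,0,60;0,0,0,0,0,0,60;0,0,0,0,0,0,60' > m.json && python3 -m handwheel m.json 20; python3 t.py; echo '0,0,0,0,0,-20,60;0,0,0,0,0,-60,60;0,0,0,0,0,-110,60;0,0,0,0,0,-150,60;0,0,0,0,0,-150,60;0,0,0,0,0,-150,60' > m.json && python3 -m handwheel m.json
python3 - <<'E'
from h import *
s=optics.snapshot("top");a=cv2.resize(s["pixels"][140:340,150:470],(800,500));cv2.imwrite("pics/end_t.png",a)
s=optics.snapshot("scene");b=cv2.resize(s["pixels"][140:420,180:500],(500,437))
w=optics.snapshot("wrist");c=cv2.resize(w["pixels"][60:340,180:460],(300,300))
k=np.zeros((437,800,3),np.uint8);k[:,:500]=b;k[:300,500:]=c;cv2.imwrite("pics/end.png",k)
E
```

```text
time: 27.88
tool_pos: [503.7, 197.0, 53.9]
tcp_rot: [-180.0, -0.0, 4.6]
ft_force: [1.1, -0.5, -0.1]
finger_gap: 59.9
grip_force: 0.0
TQ [ 0.    -0.052  0.013] F [ 1.1 -0.5 -0.1] yaw 4.64 [503.7 197.   53.9] j6 101.3
time: 28.62
tool_pos: [503.4, 196.9, 203.2]
tcp_rot: [180.0, 0.0, 4.6]
ft_force: [-0.7, 0.0, 0.1]
finger_gap: 59.8
grip_force: 0.0
```

View pics/end.png

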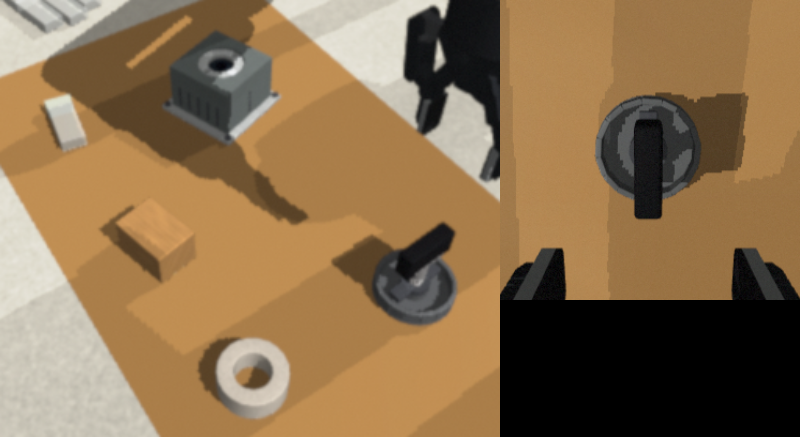

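The spanner stands upright in the holder (wrist inset, grip at (648,168)). The carton, roll and case are where they were, and the fingers are clear.

```bash
python3 -c "
from bench import workorder
print(workorder.hand_in())"
```

```text
the job is handed in; nothing more can be done
None
```

I turned the ring clockwise about 59° to a firm stop with at most about 0.63 N m on the spanner, stood the spanner upright in its holder, left the other things alone, and handed the job in at about 29 s; no verdict was returned.

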